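# Set out the toy harbour on the shop counter

### The job

Set out the wooden toy harbour on the counter: the red boat lies midway between the lighthouse and the house, lengthwise on the line that joins them, with its bow towards the lighthouse, and the penguin stands upright in the boat's round well. The tree stands directly behind the house (the side opposite its door), about 3 to 4 cm clear of the wall, and the bear stands to the left of the tree (left as you face the house's door), level with it and about 4 cm clear of it. Leave the lighthouse, the house and the other goods on the counter where they are, and let go of everything.

Things in the scene. Friction and masses are not known exactly. Their poses are not given: they have to be found in the camera images.
- lighthouse: Toy lighthouse, round, white foot 60 mm across, red and white bands, yellow lamp room and red pointed roof, 80 mm high, 0.7 kg, stands loose on the counter. Origin: centre of its underside; z up; -x is its small dark door. Not to be moved.
- house: Toy house, blue walls 60 x 60 mm, 45 mm high, terracotta gable roof to 75 mm (ridge along y), 0.7 kg, stands loose on the counter. Origin: centre of its underside; z up; wooden door and yellow windows on its -x side (roughly towards the robot), so +x is behind it and +y is to the left as one faces the door. Not to be moved.
- boat: Red toy boat, loose, 0.15 kg. Hull 50 mm wide (y), 30 high, 120 long: pointed bow at +x (65 mm from the origin), flat pale stern at -x (55 mm); sides straight and parallel 40 mm either way of the origin. Round well 38 mm across, 18 deep, centred on the origin (floor 12 mm above the underside). White funnel on the bow 43 mm ahead, 44 mm high. Origin: underside, below the well's centre; z up.
- penguin: Black penguin peg figure, white belly and orange beak on its -x side, white spot on top of the head, loose, 40 g. Round body 30 mm across (28 at the foot) up to 46 mm, round head 26 mm across, 66 mm high in all. Origin: centre of its underside; z up. It may face any way.
- bear: Bear peg figure, orange body and brown head with two ears and a pale muzzle (on its -x side), loose, 40 g. Round body 30 mm across (28 at the foot) up to 46 mm, head 26 mm across, 68 mm high over the ears. Origin: centre of its underside; z up. It may face any way.
- tree: Green toy tree, loose, 60 g, 74 mm high: brown foot disc 36 mm across and 6 mm thick, thin trunk, then round green tiers: 40 mm across from 14 to 40 mm height, 30 mm across from 40 to 56 mm, and a tip 20 mm across above. Origin: centre of its underside; z up.
- duck: Yellow duck on a wheeled wooden base, 50 x 40 mm, 57 mm high, loose goods between the robot and the harbour, to be left alone. Origin: centre of its underside.
- carton: Brown toy carton 60 x 110 mm, 60 mm high, with a white picture on top, loose goods beyond the harbour, to be left alone. Origin: centre of its underside.
- crate: Small wooden crate of coloured play eggs, 70 x 120 mm, 41 mm high, loose goods beyond the harbour, to be left alone. Origin: centre of its underside.

How it is judged (in metres and radians):
At the end, for the whole second after the job is handed in: Boat midway between lighthouse and house (within 15 mm) and on their line (22 mm), bow to the lighthouse; penguin upright on the well's floor; tree centre 62-110 mm behind the house's (18 mm sideways); bear 58-114 mm behind the house's, left of the tree, 52-105 mm from it; all upright, at rest (horizontal distance between boat and lighthouse between 0.115 and 0.167 m and y of lighthouse in the frame of boat between -0.022 and 0.022 m and horizontal distance between boat and house between 0.115 and 0.167 m and y of house in the frame of boat between -0.022 and 0.022 m and x of lighthouse in the frame of boat above 0.1 m and angle between boat's own z axis and vertical below 0.1 rad and height (world z) of each of boat, tree, bear below 0.008 m and horizontal distance between penguin and boat below 0.01 m and z of penguin in the frame of boat between 0.007 and 0.017 m and angle between each of penguin, tree, bear's own z axis and vertical below 0.15 rad and x of tree in the frame of house between 0.062 and 0.11 m and y of tree in the frame of house between -0.018 and 0.018 m and x of bear in the frame of house between 0.058 and 0.114 m and horizontal distance between bear and tree between 0.052 and 0.105 m and y of bear in the frame of house above 0.03 m and linear speed of each of boat, penguin, bear, tree below 0.02 m/s); the robot touches nothing.
It fails at once if the lighthouse or the house is pushed more than 12 mm or knocked over (distance of any of lighthouse, house from where it was at the start of the episode above 0.012 m or angle between any of lighthouse, house's own z axis and vertical above 0.3 rad).
It fails at once if the duck, the carton or the crate is moved more than 15 mm (distance of any of duck, carton, crate from where it was at the start of the episode above 0.015 m).
It also fails if it takes over 104 s, if anything falls off the work surface, if the arm or the gripper's body presses on something with over 40 N, if the wrist force passes 120 N, or if a joint passes its speed limit or range.

### The arm

A 6-joint arm with a two-finger parallel gripper is mounted at the origin on the work surface. World frame = base frame: x ahead of the robot, y to its left, z up, the work surface at z = 0. Lengths are in m, angles in degrees, forces in N, time in s.
With the tool pointing down it reaches from about 0.35 to 0.875 m from the base axis. Payload 4.2 kg.
Tool frame: the origin (TCP) lies midway between the tips of the shut fingers; the grasp point (between the pads) lies 19 mm behind it; z points along the fingers, y is the line along which they close (so a half turn about z gives the same grasp; the last joint's range is limited). The gripper opens to 87 mm and grips with 3 to 60 N. Pads are 19 mm wide; open, the fingers measure 117 mm over their backs; the gripper's body (75 mm by 190 mm) begins 51 mm behind the grasp point.
Start: joints at [91.994, 22.042, 0.453, 0, -68.411, -14.817], TCP at [0.139, 0.609, 0.223] pointing down, gripper open.
Joint ranges: [-179.83, 179.83], [-69.29, 118.12], [-61.27, 80.66], [-181.25, 117.63], [-171.15, -9.14], [-177.46, 177.46]. Speed limits (degrees/s): [159.86, 159.86, 180, 180, 180, 180].

### API

Orientations are given as a 3x3 rotation matrix whose columns are the frame's x, y, z axes.
In Python, from station import * gives the robot as it stands. The module is installed in compiled form; this text tells all that it offers.
- The arm moves only by the tool servo_tool, never from a script. Its argument "deltas" is a list of rows, each an object of numbers: "tx", "ty", "tz": the shift along the tool's x, y, z in mm; "ax", "ay", "az": the turn, a rotation vector about the tool's x, y, z in rad; "claw": the finger opening in mm, from 0 to 87. In form: [{"tx": .., "ty": .., "tz": .., "ax": .., "ay": .., "az": .., "claw": ..}, ...]. A call has 1 to 12 rows; each row is the pose to reach, as a shift and turn from the pose commanded when the call began, along the tool's axes at that moment; what a row does not reach only later rows make up. A row lasts 1/12 s, in which the tool goes at most 41.7 mm and 7.16 degrees, less where a joint would pass 70% of its speed; a pose out of reach is approached as far as the arm can. A call with a gripper value outside its range is refused whole. The fingers move at their own pace and stop on an object; the grip force is fixed at half the most. Time passes only in rows, so rows that repeat a pose let the fingers close. It gives the time, the measured TCP pose, the force, the opening and the grip force at its end, in the units of the state.
- sense(): the state, without advancing time (a new reading comes with each control period).
- capture(name): name is "scene" or "top" or "wrist"; returns the picture (480x640x3 uint8, blue, green, red); there is no depth.
- calibration(name): a dict with "fx", "fy", "cx", "cy" (pixels), "cam_to_world" (4x4, takes a point from camera to world coordinates); the wrist camera has in their place "hand_eye" (4x4, takes a point from camera to tool coordinates, whose origin is the TCP and whose axes are the flange's). Camera axes: x right, y down, z forward; pixel columns grow to the right and rows downward; lengths in m; the calibration is good to about 2 mm. A picture is of the moment at which its call begins: read the wrist's pose just before it. calibration takes no time and is no camera call.
- finish_job(): hands the job in; it is judged then, once.
Trained networks look in the newest picture that a camera, given by its name, has taken for a name from the list of things; names that differ only in an ending like _2 or _b are one class to them, and where a whole thing is asked for, a point or a joint stands for the part that bears it (a point fixed in the world has none). Each returns a list of dicts, best first, with "confidence" (0 to 1); they miss things now and then, are a little off and sometimes report something else, mostly with a low value. They report only what shows in the picture. A call takes as long as a camera call.
- recognise(label, camera): "xyz" ([x, y, z] in m, in the coordinates of the camera as it stood for that picture, good to about 4 mm: the middle of the surface that is visible of it).
- trace(label, camera): "mask" (480x640 bool, what is visible of it).
The state is a dict: "time_s": time; "joints": joint angles; "joint_velocities": joint speeds; "effort": joint torques, N m; "tcp_pos": TCP position; "ee_rot": TCP orientation; "wrist_force": force on the tool from outside, world axes, zero at the start; "moment": the same for the moment, N m; "gripper_width": opening from 0.0 (shut) to 1.0 (fully open); "gripper_force": force on a finger pad.
Only numpy, scipy, OpenCV 4.12 (cv2) and the standard library are available. Lean on these libraries where they do the work, as an engineer would, in place of code of your own. Each camera call takes 0.05 s, during which the arm holds its last target. There are 200 camera calls.

## Working session

There is one attempt and no reset: what is moved stays moved. The work goes in short steps, Python scripts to look and compute and a tool call to move; the robot and the scene stay as the last step left them, time stands still between calls to the robot, and variables do not carry over. Pictures are saved under pics/ and viewed, at most 14 in all, crops included, and the job is handed in when it is done.

Besides the shell and the picture viewer there is one more tool, called after "Request:" as name(argument=value, ...) on one line, values as JSON. servo_tool: Moves the arm, as the interface text tells. Its arguments: {"type":"object","properties":{"deltas":{"type":"array","items":{"type":"object","properties":{"tx":{"type":"number"},"ty":{"type":"number"},"tz":{"type":"number"},"ax":{"type":"number"},"ay":{"type":"number"},"az":{"type":"number"},"claw":{"type":"number"}}}}},"required":["deltas"]}

```bash
mkdir -p pics
python3 - <<'E'
from station import *
import cv2, numpy as np
s=sense();print(s['time_s'],s['tcp_pos'],s['ee_rot'],s['gripper_width'])
for n in("top","scene"):
    im=capture(n);cv2.imwrite(f"pics/{n}0.png",im)
    c=calibration(n);print(n,c['fx'],c['cx'],c['cy'],np.round(c['cam_to_world'],3).tolist())
    T=np.array(c['cam_to_world'])
    for l in "lighthouse house boat penguin bear tree duck carton crate".split():
        for r in recognise(l,n)[:2]:
            print(l,round(r['confidence'],2),np.round(T[:3,:3]@r['xyz']+T[:3,3],3))
print(calibration("wrist"))
E
```

```text
0.0 [0.13855284 0.60882889 0.22146627] [[ 9.75021760e-01 -2.22109043e-01 -3.75090590e-04]
 [-2.22109332e-01 -9.75019404e-01 -2.14626559e-03]
 [ 1.10984392e-04  2.17596677e-03 -9.99997626e-01]] 0.998074057873693
top 531.1307186233228 320.7075928133078 240.82470996472264 [[0.017, -0.993, 0.118, 0.469], [-0.999, -0.021, -0.036, 0.024], [0.039, -0.118, -0.992, 0.916], [0.0, 0.0, 0.0, 1.0]]
lighthouse 0.95 [0.498 0.138 0.072]
house 0.79 [ 0.479 -0.133  0.057]
boat 0.66 [ 0.579 -0.338  0.026]
boat 0.48 [ 0.435 -0.287  0.056]
penguin 0.77 [0.58  0.333 0.051]
bear 0.56 [ 0.436 -0.286  0.055]
tree 0.82 [0.439 0.316 0.045]
duck 0.69 [ 0.371 -0.029  0.039]
carton 0.79 [0.782 0.094 0.063]
crate 0.72 [ 0.78  -0.122  0.033]
scene 499.6313562880951 324.5254832579768 240.05259863343514 [[0.409, 0.699, -0.587, 1.092], [0.912, -0.31, 0.268, -0.215], [0.005, -0.645, -0.764, 0.728], [0.0, 0.0, 0.0, 1.0]]
lighthouse 0.66 [0.516 0.126 0.05 ]
boat 0.83 [ 0.581 -0.342  0.034]
penguin 0.68 [0.592 0.327 0.044]
bear 0.95 [ 0.446 -0.3    0.045]
bear 0.65 [ 0.373 -0.036  0.032]
tree 0.68 [0.449 0.317 0.036]
duck 0.87 [ 0.375 -0.033  0.032]
carton 0.57 [0.807 0.079 0.064]
crate 0.98 [ 0.788 -0.133  0.037]
{'fx': 406.84196825693425, 'fy': 406.84196825693425, 'cx': 319.437676836798, 'cy': 240.09417761607222, 'hand_eye': array([[ 2.04620761e-03, -9.60415287e-01, -2.78564696e-01,
         7.71416077e-02],
       [ 9.99997850e-01,  1.87191251e-03,  8.91677298e-04,
        -4.14609580e-04],
       [-3.34931767e-04, -2.78565922e-01,  9.60417053e-01,
        -1.63160419e-01],
       [ 0.00000000e+00,  0.00000000e+00,  0.00000000e+00,
         1.00000000e+00]])}
```

View pics/top0.png

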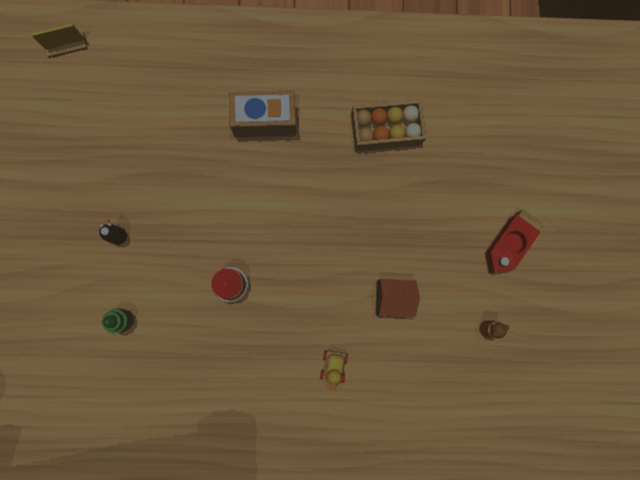

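View pics/scene0.png

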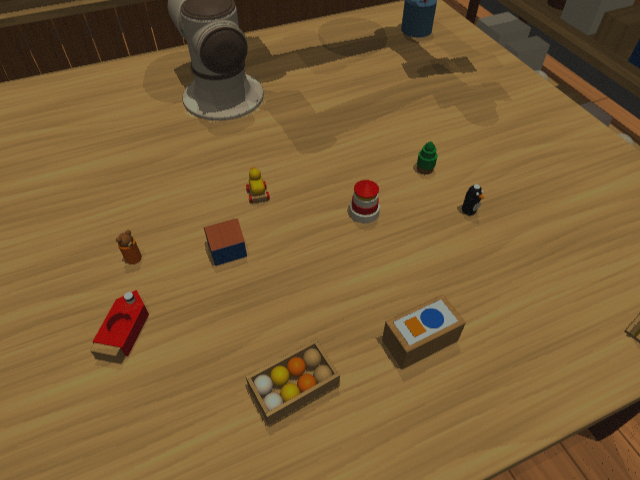

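The top view shows all the goods standing: boat at (513,243) with its bow to the lower left, penguin (113,234), tree (116,321), bear (494,329), lighthouse (229,284) and house (398,299). The scene view agrees. Next I fit the models to the masks.

```bash
cat > fit.py <<'E'
from station import *
import cv2, numpy as np
from scipy.optimize import minimize
def disc(r,z,x=0,n=24):
    a=np.linspace(0,2*np.pi,n,endpoint=False);return np.c_[x+r*np.cos(a),r*np.sin(a),np.full(n,z)]
def box(x0,x1,y,z0,z1): return np.array([[a,b,c] for a in(x0,x1) for b in(-y,y) for c in(z0,z1)],float)
# each model: list of convex parts, mm
M={'lighthouse':[np.r_[disc(30,0),disc(30,8)],np.r_[disc(22,8),disc(18,60),disc(1,80)]],
'house':[np.r_[box(-30,30,30,0,45)],np.array([[x,y,45.] for x in(-33,33) for y in(-33,33)]+[[0,y,75.] for y in(-33,33)])],
'boat':[np.array([[x,y,z] for z in(0,30) for x,y in((-55,25),(-55,-25),(40,25),(40,-25),(65,0))],float),np.r_[disc(7,30,43),disc(7,44,43)]],
'penguin':[np.r_[disc(14,0),disc(15,5),disc(15,46)],np.r_[disc(9,44),disc(13,53),disc(9,62),disc(4,66)]],
'tree':[np.r_[disc(18,0),disc(18,6)],np.r_[disc(20,14),disc(20,40)],np.r_[disc(15,40),disc(15,56)],np.r_[disc(10,56),disc(8,74)]]}
M['bear']=M['penguin']
def tw(c):
    return np.array(calibration(c)['cam_to_world'])
def render(parts,x,y,yaw,T,c,z=0,S=4):
    c_,s_=np.cos(yaw),np.sin(yaw);im=np.zeros((480,640),np.uint8)
    for p in parts:
        w=np.c_[x+(c_*p[:,0]-s_*p[:,1])/1e3,y+(s_*p[:,0]+c_*p[:,1])/1e3,z+p[:,2]/1e3]
        q=(w-T[:3,3])@T[:3,:3];u=np.c_[c['fx']*q[:,0]/q[:,2]+c['cx'],c['fy']*q[:,1]/q[:,2]+c['cy']]
        cv2.fillConvexPoly(im,cv2.convexHull((u*16).round().astype(np.int32)),1,shift=4)
    return im>0
def fit(label,cam,x0,yaws=(0,),T=None,z=0):
    c=calibration(cam);T=tw(cam) if T is None else T
    r=trace(label,cam)
    best=None
    for t in r[:2]:
        m=t['mask']
        def f(v):
            R=render(M[label],v[0],v[1],v[2]*10,T,c,z);return 1-(R&m).sum()/max((R|m).sum(),1)
        for yw in yaws:
            o=minimize(f,[*x0,yw/10],method='Nelder-Mead',options=dict(initial_simplex=[[x0[0]+a,x0[1]+b,yw/10+d] for a,b,d in((.01,0,0),(-.01,.01,.01),(-.01,-.01,-.01),(0,0,.02))],xatol=1e-4,fatol=1e-4))
            if best is None or o.fun<best[3]: best=(o.x[0],o.x[1],np.degrees(o.x[2]*10),o.fun,t['confidence'])
    return None if best is None else np.round(best,4)
E
python3 - <<'E'
from fit import *
X=dict(lighthouse=(.49,.13),house=(.475,-.13),boat=(.575,-.335),penguin=(.575,.32),bear=(.44,-.29),tree=(.44,.31))
for n in("top","scene"):
    capture(n)
    for l in X: print(n,l,fit(l,n,X[l],(2.44,2.2) if l=='boat' else (0,.15,-.15)))
E
```

```text
top lighthouse [ 0.5002  0.1442 14.6326  0.0361  0.62  ]
top house [ 0.4813 -0.1321  0.4055  0.1603  0.62  ]
top boat [ 5.819000e-01 -3.395000e-01  1.447669e+02  7.460000e-02  6.100000e-01]
top penguin [ 0.5811  0.339  12.6535  0.0713  0.81  ]
top bear [ 0.4329 -0.2983  0.884   0.0554  0.62  ]
top tree [ 0.4363  0.3226 17.0639  0.09    0.56  ]
scene lighthouse [ 0.4941  0.1433 20.5241  0.1472  0.73  ]
scene house [ 0.4785 -0.1363 -4.5274  0.1572  0.84  ]
scene boat [ 5.791000e-01 -3.416000e-01  1.452395e+02  4.630000e-02  8.900000e-01]
scene penguin [0.5791 0.3386 2.8767 0.0419 0.79  ]
scene bear [  0.4314  -0.3001 -15.4692   0.0494   0.68  ]
scene tree [ 0.4357  0.3228 -2.606   0.1221  0.57  ]
```

```bash
cat > plan.py <<'E'
from station import *
import numpy as np,sys
def plan(*wps):
    """each wp: x,y,z(m),yaw deg -> row values from the present pose"""
    s=sense();R=s['ee_rot'];p=s['tcp_pos']
    yaw=np.degrees(np.arctan2(R[1,0],R[0,0]))
    print('t',round(s['time_s'],2),'p',np.round(p,4),'yaw',round(yaw,1),'w',round(s['gripper_width']*87,1),'F',np.round(s['wrist_force'],1),'j',np.round(s['joints'],0))
    for w in wps:
        d=R.T@(np.array(w[:3])-p)*1e3;a=(w[3]-yaw+180)%360-180
        print('tx %.0f ty %.0f tz %.0f az %.3f'%(*d,-np.radians(a)))
if __name__=='__main__': plan(*[list(map(float,a.split(','))) for a in sys.argv[1:]])
E
python3 plan.py .436,.3227,.12,0
python3 - <<'E'
from fit import *
M['house'][1]=np.array([[x,y,45.] for x in(-30,30) for y in(-30,30)]+[[0,y,75.] for y in(-30,30)])
for n in("top","scene"):
    m=capture(n)
    print(n,fit('house',n,(.48,-.133),(0,.1,-.1)))
    if n=='top': cv2.imwrite('pics/house.png',cv2.resize(m[260:340,350:450],None,fx=6,fy=6,interpolation=cv2.INTER_CUBIC))
E
```

```text
t 1.7 p [0.1387 0.6094 0.2226] yaw -12.8 w 87.0 F [0.4 0.9 0.1] j [ 92.  22.   0.  -0. -68. -15.]
tx 354 ty 214 tz 103 az -0.224
top [ 0.4823 -0.1356 -1.1066  0.0315  0.94  ]
scene [ 0.4804 -0.1367 -4.3219  0.0437  0.76  ]
```

View pics/house.png

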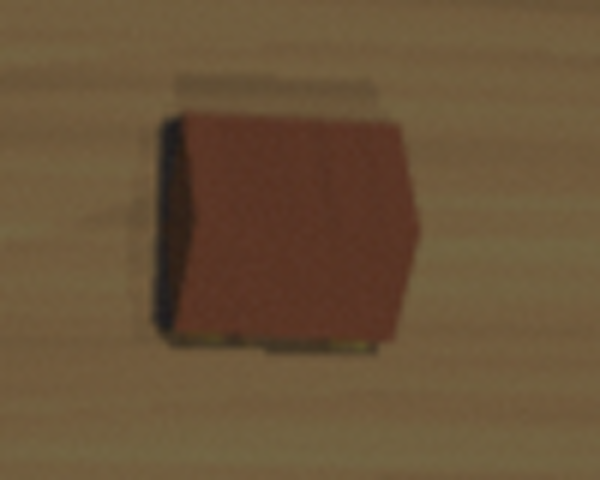

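Request:
servo_tool(deltas=[{"tx": 354, "ty": 213, "tz": 102, "az": -0.22}, {"tx": 354, "ty": 213, "tz": 102, "az": -0.22}, {"tx": 354, "ty": 213, "tz": 102, "az": -0.22}, {"tx": 354, "ty": 213, "tz": 102, "az": -0.22}, {"tx": 354, "ty": 213, "tz": 102, "az": -0.22}, {"tx": 354, "ty": 213, "tz": 102, "az": -0.22}, {"tx": 354, "ty": 213, "tz": 102, "az": -0.22}, {"tx": 354, "ty": 213, "tz": 102, "az": -0.22}, {"tx": 354, "ty": 213, "tz": 102, "az": -0.22}, {"tx": 354, "ty": 213, "tz": 102, "az": -0.22}, {"tx": 354, "ty": 213, "tz": 102, "az": -0.22}, {"tx": 354, "ty": 213, "tz": 102, "az": -0.22}])

```text
schema error: expected keys tx, ty, tz, ax, ay, az, claw
```

House fit is (0.4813, -0.1362) with yaw about -2.5°. The crop shows the roof corners at (185,113) and (400,124), which agrees.

Request:
servo_tool(deltas=[{"tx": 354, "ty": 213, "tz": 102, "ax": 0, "ay": 0, "az": -0.22, "claw": 87}, {"tx": 354, "ty": 213, "tz": 102, "ax": 0, "ay": 0, "az": -0.22, "claw": 87}, {"tx": 354, "ty": 213, "tz": 102, "ax": 0, "ay": 0, "az": -0.22, "claw": 87}, {"tx": 354, "ty": 213, "tz": 102, "ax": 0, "ay": 0, "az": -0.22, "claw": 87}, {"tx": 354, "ty": 213, "tz": 102, "ax": 0, "ay": 0, "az": -0.22, "claw": 87}, {"tx": 354, "ty": 213, "tz": 102, "ax": 0, "ay": 0, "az": -0.22, "claw": 87}, {"tx": 354, "ty": 213, "tz": 102, "ax": 0, "ay": 0, "az": -0.22, "claw": 87}, {"tx": 354, "ty": 213, "tz": 102, "ax": 0, "ay": 0, "az": -0.22, "claw": 87}, {"tx": 354, "ty": 213, "tz": 102, "ax": 0, "ay": 0, "az": -0.22, "claw": 87}, {"tx": 354, "ty": 213, "tz": 102, "ax": 0, "ay": 0, "az": -0.22, "claw": 87}, {"tx": 354, "ty": 213, "tz": 102, "ax": 0, "ay": 0, "az": -0.22, "claw": 87}, {"tx": 354, "ty": 213, "tz": 102, "ax": 0, "ay": 0, "az": -0.22, "claw": 87}])

```text
time_s: 2.9
tcp_pos: [0.4379, 0.3206, 0.1196]
ee_rot: [[1.0, -0.008, -0.001], [-0.008, -1.0, -0.002], [-0.001, 0.002, -1.0]]
wrist_force: [0.4, 0.3, 0.9]
gripper_width: 1.0
gripper_force: 0.0
```

```bash
python3 plan.py .436,.3227,.012,0
```

```text
t 2.9 p [0.4379 0.3206 0.1196] yaw -0.5 w 87.0 F [0.4 0.3 0.9] j [ 53.  20. -19.   0. -51.  36.]
tx -2 ty -2 tz 108 az -0.008
```

Request:
servo_tool(deltas=[{"tx": -2, "ty": -2, "tz": 40, "ax": 0, "ay": 0, "az": 0, "claw": 87}, {"tx": -2, "ty": -2, "tz": 75, "ax": 0, "ay": 0, "az": 0, "claw": 87}, {"tx": -2, "ty": -2, "tz": 100, "ax": 0, "ay": 0, "az": 0, "claw": 87}, {"tx": -2, "ty": -2, "tz": 108, "ax": 0, "ay": 0, "az": 0, "claw": 70}, {"tx": -2, "ty": -2, "tz": 108, "ax": 0, "ay": 0, "az": 0, "claw": 50}, {"tx": -2, "ty": -2, "tz": 108, "ax": 0, "ay": 0, "az": 0, "claw": 36}, {"tx": -2, "ty": -2, "tz": 108, "ax": 0, "ay": 0, "az": 0, "claw": 30}, {"tx": -2, "ty": -2, "tz": 108, "ax": 0, "ay": 0, "az": 0, "claw": 30}, {"tx": -2, "ty": -2, "tz": 108, "ax": 0, "ay": 0, "az": 0, "claw": 30}, {"tx": -2, "ty": -2, "tz": 108, "ax": 0, "ay": 0, "az": 0, "claw": 30}, {"tx": -2, "ty": -2, "tz": 108, "ax": 0, "ay": 0, "az": 0, "claw": 30}])

```text
time_s: 3.82
tcp_pos: [0.4347, 0.325, 0.0133]
ee_rot: [[1.0, -0.004, 0.0], [-0.004, -1.0, 0.0], [0.0, -0.0, -1.0]]
wrist_force: [-0.0, -1.2, 1.8]
gripper_width: 0.479
gripper_force: 0.5
```

```bash
python3 plan.py .436,.32,.15,-2 .567,-.14,.15,-2
```

```text
t 3.82 p [0.4347 0.325  0.0133] yaw -0.2 w 41.7 F [-0.  -1.2  1.8] j [ 54.  28. -25.   0. -37.  36.]
tx 1 ty 5 tz -137 az 0.031
tx 134 ty 464 tz -137 az 0.031
```

Request:
servo_tool(deltas=[{"tx": 0, "ty": 0, "tz": 0, "ax": 0, "ay": 0, "az": 0, "claw": 30}, {"tx": 0, "ty": 0, "tz": 0, "ax": 0, "ay": 0, "az": 0, "claw": 30}, {"tx": 0, "ty": 0, "tz": 0, "ax": 0, "ay": 0, "az": 0, "claw": 30}, {"tx": 0, "ty": 0, "tz": -20, "ax": 0, "ay": 0, "az": 0, "claw": 30}, {"tx": 0, "ty": 0, "tz": -55, "ax": 0, "ay": 0, "az": 0, "claw": 30}, {"tx": 0, "ty": 0, "tz": -95, "ax": 0, "ay": 0, "az": 0, "claw": 30}, {"tx": 0, "ty": 0, "tz": -125, "ax": 0, "ay": 0, "az": 0, "claw": 30}, {"tx": 0, "ty": 0, "tz": -137, "ax": 0, "ay": 0, "az": 0, "claw": 30}, {"tx": 0, "ty": 0, "tz": -137, "ax": 0, "ay": 0, "az": 0, "claw": 30}])

```text
time_s: 4.57
tcp_pos: [0.4362, 0.327, 0.1533]
ee_rot: [[1.0, -0.003, 0.006], [-0.003, -1.0, 0.007], [0.006, -0.007, -1.0]]
wrist_force: [0.7, 0.4, -0.5]
gripper_width: 0.45
gripper_force: 30.0
```

```bash
python3 plan.py .567,-.14,.15,-2
python3 - <<'E'
from station import *
import cv2
cv2.imwrite('pics/w1.png',capture('wrist'))
E
```

```text
t 4.57 p [0.4362 0.327  0.1533] yaw -0.2 w 39.2 F [ 0.7  0.4 -0.5] j [ 54.  18. -17.   0. -55.  36.]
tx 132 ty 467 tz 1 az 0.032
```

View pics/w1.png

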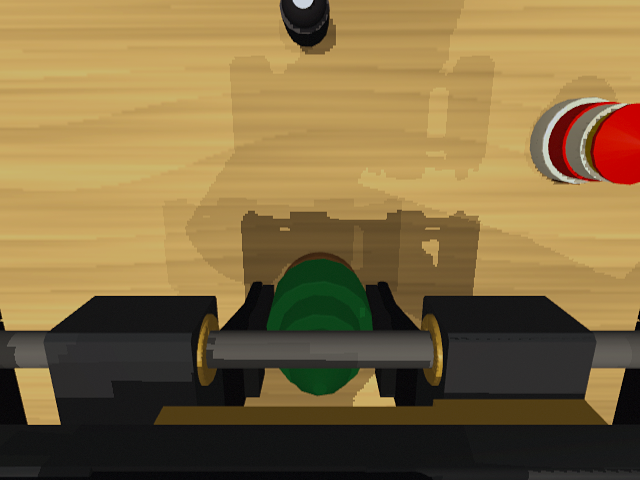

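The wrist view shows the tree held upright and centred between the pads at (320,320). I carry it over.

Request:
servo_tool(deltas=[{"tx": 11, "ty": 39, "tz": 0, "ax": 0, "ay": 0, "az": 0, "claw": 30}, {"tx": 22, "ty": 78, "tz": 0, "ax": 0, "ay": 0, "az": 0.03, "claw": 30}, {"tx": 33, "ty": 117, "tz": 0, "ax": 0, "ay": 0, "az": 0.03, "claw": 30}, {"tx": 44, "ty": 156, "tz": 0, "ax": 0, "ay": 0, "az": 0.03, "claw": 30}, {"tx": 55, "ty": 195, "tz": 0, "ax": 0, "ay": 0, "az": 0.03, "claw": 30}, {"tx": 66, "ty": 234, "tz": 0, "ax": 0, "ay": 0, "az": 0.03, "claw": 30}, {"tx": 77, "ty": 273, "tz": 0, "ax": 0, "ay": 0, "az": 0.03, "claw": 30}, {"tx": 88, "ty": 312, "tz": 0, "ax": 0, "ay": 0, "az": 0.03, "claw": 30}, {"tx": 99, "ty": 351, "tz": 0, "ax": 0, "ay": 0, "az": 0.03, "claw": 30}, {"tx": 110, "ty": 390, "tz": 0, "ax": 0, "ay": 0, "az": 0.03, "claw": 30}, {"tx": 121, "ty": 429, "tz": 0, "ax": 0, "ay": 0, "az": 0.03, "claw": 30}, {"tx": 132, "ty": 467, "tz": 0, "ax": 0, "ay": 0, "az": 0.03, "claw": 30}])

```text
time_s: 5.62
tcp_pos: [0.5637, -0.1443, 0.1469]
ee_rot: [[0.999, -0.034, -0.004], [-0.034, -0.999, 0.001], [-0.004, -0.0, -1.0]]
wrist_force: [0.6, 0.5, -1.0]
gripper_width: 0.451
gripper_force: 30.0
```

Request:
servo_tool(deltas=[{"tx": 0, "ty": 0, "tz": 0, "ax": 0, "ay": 0, "az": 0, "claw": 30}, {"tx": 0, "ty": 0, "tz": 0, "ax": 0, "ay": 0, "az": 0, "claw": 30}, {"tx": 0, "ty": 0, "tz": 0, "ax": 0, "ay": 0, "az": 0, "claw": 30}])

```text
time_s: 5.87
tcp_pos: [0.5635, -0.1424, 0.1472]
ee_rot: [[0.999, -0.035, -0.004], [-0.035, -0.999, 0.001], [-0.004, -0.0, -1.0]]
wrist_force: [-0.8, 1.4, -0.4]
gripper_width: 0.453
gripper_force: 30.0
```

```bash
python3 plan.py .567,-.14,.014,-2
```

```text
t 5.87 p [ 0.5635 -0.1424  0.1472] yaw -2.0 w 39.4 F [-0.8  1.4 -0.4] j [  2.  22. -12.  -0. -57.  86.]
tx 4 ty -2 tz 133 az -0.000
```

Request:
servo_tool(deltas=[{"tx": 4, "ty": -2, "tz": 40, "ax": 0, "ay": 0, "az": 0, "claw": 30}, {"tx": 4, "ty": -2, "tz": 80, "ax": 0, "ay": 0, "az": 0, "claw": 30}, {"tx": 4, "ty": -2, "tz": 110, "ax": 0, "ay": 0, "az": 0, "claw": 30}, {"tx": 4, "ty": -2, "tz": 125, "ax": 0, "ay": 0, "az": 0, "claw": 30}, {"tx": 4, "ty": -2, "tz": 132, "ax": 0, "ay": 0, "az": 0, "claw": 30}, {"tx": 4, "ty": -2, "tz": 132, "ax": 0, "ay": 0, "az": 0, "claw": 30}, {"tx": 4, "ty": -2, "tz": 132, "ax": 0, "ay": 0, "az": 0, "claw": 30}])

```text
time_s: 6.45
tcp_pos: [0.5694, -0.1396, 0.018]
ee_rot: [[0.999, -0.032, 0.001], [-0.032, -0.999, -0.0], [0.001, 0.0, -1.0]]
wrist_force: [0.3, -0.4, -0.5]
gripper_width: 0.45
gripper_force: 30.0
```

```bash
python3 plan.py .567,-.14,.014,-2
```

```text
t 6.45 p [ 0.5694 -0.1396  0.018 ] yaw -1.8 w 39.2 F [ 0.3 -0.4 -0.5] j [  2.  31. -19.   0. -40.  86.]
tx -2 ty 0 tz 4 az 0.003
```

Request:
servo_tool(deltas=[{"tx": 0, "ty": 0, "tz": 3, "ax": 0, "ay": 0, "az": 0, "claw": 30}, {"tx": 0, "ty": 0, "tz": 4, "ax": 0, "ay": 0, "az": 0, "claw": 30}, {"tx": 0, "ty": 0, "tz": 4, "ax": 0, "ay": 0, "az": 0, "claw": 45}, {"tx": 0, "ty": 0, "tz": 4, "ax": 0, "ay": 0, "az": 0, "claw": 60}, {"tx": 0, "ty": 0, "tz": 4, "ax": 0, "ay": 0, "az": 0, "claw": 80}, {"tx": 0, "ty": 0, "tz": 4, "ax": 0, "ay": 0, "az": 0, "claw": 80}, {"tx": 0, "ty": 0, "tz": 4, "ax": 0, "ay": 0, "az": 0, "claw": 80}, {"tx": 0, "ty": 0, "tz": -30, "ax": 0, "ay": 0, "az": 0, "claw": 80}, {"tx": 0, "ty": 0, "tz": -70, "ax": 0, "ay": 0, "az": 0, "claw": 80}, {"tx": 0, "ty": 0, "tz": -110, "ax": 0, "ay": 0, "az": 0, "claw": 87}, {"tx": 0, "ty": 0, "tz": -130, "ax": 0, "ay": 0, "az": 0, "claw": 87}, {"tx": 0, "ty": 0, "tz": -130, "ax": 0, "ay": 0, "az": 0, "claw": 87}])

```text
time_s: 7.45
tcp_pos: [0.5725, -0.1409, 0.154]
ee_rot: [[0.999, -0.033, 0.012], [-0.033, -0.999, -0.001], [0.012, 0.001, -1.0]]
wrist_force: [-0.0, 0.4, 0.1]
gripper_width: 0.982
gripper_force: 0.0
```

```bash
python3 plan.py .432,-.299,.13,-2
```

```text
t 7.45 p [ 0.5725 -0.1409  0.154 ] yaw -1.9 w 85.5 F [-0.   0.4  0.1] j [  2.  22. -11.   0. -57.  86.]
tx -135 ty 163 tz 22 az 0.002
```

Request:
servo_tool(deltas=[{"tx": -25, "ty": 30, "tz": 0, "ax": 0, "ay": 0, "az": 0, "claw": 87}, {"tx": -50, "ty": 60, "tz": 0, "ax": 0, "ay": 0, "az": 0, "claw": 87}, {"tx": -75, "ty": 90, "tz": 0, "ax": 0, "ay": 0, "az": 0, "claw": 87}, {"tx": -100, "ty": 120, "tz": 0, "ax": 0, "ay": 0, "az": 0, "claw": 87}, {"tx": -122, "ty": 147, "tz": 10, "ax": 0, "ay": 0, "az": 0, "claw": 87}, {"tx": -135, "ty": 163, "tz": 22, "ax": 0, "ay": 0, "az": 0, "claw": 87}, {"tx": -135, "ty": 163, "tz": 22, "ax": 0, "ay": 0, "az": 0, "claw": 87}, {"tx": -135, "ty": 163, "tz": 22, "ax": 0, "ay": 0, "az": 0, "claw": 87}, {"tx": -135, "ty": 163, "tz": 22, "ax": 0, "ay": 0, "az": 0, "claw": 87}])

```text
time_s: 8.2
tcp_pos: [0.429, -0.2988, 0.1256]
ee_rot: [[0.999, -0.034, 0.0], [-0.034, -0.999, -0.0], [0.0, 0.0, -1.0]]
wrist_force: [-0.4, 1.1, -0.0]
gripper_width: 1.005
gripper_force: 0.0
```

```bash
python3 plan.py .432,-.299,.022,-2
python3 - <<'E'
from fit import *
for n in("top","scene"):
    capture(n); print(fit('tree',n,(.567,-.14)),fit('bear',n,(.432,-.299)))
E
```

```text
t 8.2 p [ 0.429  -0.2988  0.1256] yaw -1.9 w 87.4 F [-0.4  1.1 -0. ] j [-17.  18. -22.   0. -51. 105.]
tx 3 ty 0 tz 104 az 0.001
[ 0.5727 -0.1389  4.7158  0.0956  0.58  ] [ 0.442 -0.299  0.     1.     0.39 ]
[ 0.5678 -0.1412  3.4917  0.1946  0.62  ] [ 0.4279 -0.3003  6.5838  0.1032  0.6   ]
```

Request:
servo_tool(deltas=[{"tx": 3, "ty": 0, "tz": 40, "ax": 0, "ay": 0, "az": 0, "claw": 87}, {"tx": 3, "ty": 0, "tz": 75, "ax": 0, "ay": 0, "az": 0, "claw": 87}, {"tx": 3, "ty": 0, "tz": 98, "ax": 0, "ay": 0, "az": 0, "claw": 87}, {"tx": 3, "ty": 0, "tz": 104, "ax": 0, "ay": 0, "az": 0, "claw": 65}, {"tx": 3, "ty": 0, "tz": 104, "ax": 0, "ay": 0, "az": 0, "claw": 40}, {"tx": 3, "ty": 0, "tz": 104, "ax": 0, "ay": 0, "az": 0, "claw": 28}, {"tx": 3, "ty": 0, "tz": 104, "ax": 0, "ay": 0, "az": 0, "claw": 20}, {"tx": 3, "ty": 0, "tz": 104, "ax": 0, "ay": 0, "az": 0, "claw": 20}, {"tx": 3, "ty": 0, "tz": 104, "ax": 0, "ay": 0, "az": 0, "claw": 20}, {"tx": 3, "ty": 0, "tz": 104, "ax": 0, "ay": 0, "az": 0, "claw": 20}, {"tx": 3, "ty": 0, "tz": 104, "ax": 0, "ay": 0, "az": 0, "claw": 20}, {"tx": 3, "ty": 0, "tz": 104, "ax": 0, "ay": 0, "az": 0, "claw": 20}])

```text
time_s: 9.5
tcp_pos: [0.4315, -0.299, 0.0219]
ee_rot: [[0.999, -0.034, 0.001], [-0.034, -0.999, -0.0], [0.001, 0.0, -1.0]]
wrist_force: [0.8, 0.2, -0.0]
gripper_width: 0.403
gripper_force: 0.0
```

Request:
servo_tool(deltas=[{"tx": 0, "ty": 0, "tz": 0, "ax": 0, "ay": 0, "az": 0, "claw": 20}, {"tx": 0, "ty": 0, "tz": 0, "ax": 0, "ay": 0, "az": 0, "claw": 20}, {"tx": 0, "ty": 0, "tz": 0, "ax": 0, "ay": 0, "az": 0, "claw": 20}])

```text
time_s: 9.75
tcp_pos: [0.4316, -0.299, 0.0217]
ee_rot: [[0.999, -0.034, 0.0], [-0.034, -0.999, -0.0], [0.0, 0.0, -1.0]]
wrist_force: [-1.1, -0.4, 1.9]
gripper_width: 0.333
gripper_force: 30.0
```

Request:
servo_tool(deltas=[{"tx": 0, "ty": 0, "tz": -30, "ax": 0, "ay": 0, "az": 0, "claw": 20}, {"tx": 0, "ty": 0, "tz": -70, "ax": 0, "ay": 0, "az": 0, "claw": 20}, {"tx": 0, "ty": 0, "tz": -110, "ax": 0, "ay": 0, "az": 0, "claw": 20}, {"tx": 0, "ty": 0, "tz": -130, "ax": 0, "ay": 0, "az": 0, "claw": 20}, {"tx": 0, "ty": 0, "tz": -130, "ax": 0, "ay": 0, "az": 0, "claw": 20}, {"tx": 0, "ty": 0, "tz": -130, "ax": 0, "ay": 0, "az": 0, "claw": 20}])

```text
time_s: 10.25
tcp_pos: [0.4319, -0.2989, 0.1526]
ee_rot: [[0.999, -0.034, 0.003], [-0.034, -0.999, -0.0], [0.003, 0.0, -1.0]]
wrist_force: [0.3, 1.3, -0.4]
gripper_width: 0.327
gripper_force: 30.0
```

```bash
python3 plan.py .5705,-.065,.15,-2
```

```text
t 10.25 p [ 0.4319 -0.2989  0.1526] yaw -2.0 w 28.5 F [ 0.3  1.3 -0.4] j [-17.  16. -19.  -0. -54. 105.]
tx 131 ty -238 tz 3 az 0.001
```

Request:
servo_tool(deltas=[{"tx": 18, "ty": -32, "tz": 0, "ax": 0, "ay": 0, "az": 0, "claw": 20}, {"tx": 36, "ty": -66, "tz": 0, "ax": 0, "ay": 0, "az": 0, "claw": 20}, {"tx": 55, "ty": -100, "tz": 0, "ax": 0, "ay": 0, "az": 0, "claw": 20}, {"tx": 74, "ty": -134, "tz": 0, "ax": 0, "ay": 0, "az": 0, "claw": 20}, {"tx": 93, "ty": -168, "tz": 0, "ax": 0, "ay": 0, "az": 0, "claw": 20}, {"tx": 111, "ty": -202, "tz": 0, "ax": 0, "ay": 0, "az": 0, "claw": 20}, {"tx": 124, "ty": -225, "tz": 0, "ax": 0, "ay": 0, "az": 0, "claw": 20}, {"tx": 131, "ty": -238, "tz": 0, "ax": 0, "ay": 0, "az": 0, "claw": 20}, {"tx": 131, "ty": -238, "tz": 0, "ax": 0, "ay": 0, "az": 0, "claw": 20}, {"tx": 131, "ty": -238, "tz": 0, "ax": 0, "ay": 0, "az": 0, "claw": 20}, {"tx": 131, "ty": -238, "tz": 0, "ax": 0, "ay": 0, "az": 0, "claw": 20}])

```text
time_s: 11.17
tcp_pos: [0.5692, -0.0663, 0.1504]
ee_rot: [[0.999, -0.035, -0.003], [-0.035, -0.999, -0.0], [-0.003, 0.0, -1.0]]
wrist_force: [-0.1, 0.6, -0.7]
gripper_width: 0.329
gripper_force: 30.0
```

```bash
python3 plan.py .5705,-.065,.023,-2
```

```text
t 11.17 p [ 0.5692 -0.0663  0.1504] yaw -2.0 w 28.6 F [-0.1  0.6 -0.7] j [ 10.  21. -13.  -0. -57.  78.]
tx 2 ty -1 tz 127 az 0.000
```

Request:
servo_tool(deltas=[{"tx": 2, "ty": -1, "tz": 40, "ax": 0, "ay": 0, "az": 0, "claw": 20}, {"tx": 2, "ty": -1, "tz": 80, "ax": 0, "ay": 0, "az": 0, "claw": 20}, {"tx": 2, "ty": -1, "tz": 110, "ax": 0, "ay": 0, "az": 0, "claw": 20}, {"tx": 2, "ty": -1, "tz": 122, "ax": 0, "ay": 0, "az": 0, "claw": 20}, {"tx": 2, "ty": -1, "tz": 127, "ax": 0, "ay": 0, "az": 0, "claw": 20}, {"tx": 2, "ty": -1, "tz": 127, "ax": 0, "ay": 0, "az": 0, "claw": 20}, {"tx": 2, "ty": -1, "tz": 127, "ax": 0, "ay": 0, "az": 0, "claw": 20}, {"tx": 2, "ty": -1, "tz": 127, "ax": 0, "ay": 0, "az": 0, "claw": 20}])

```text
time_s: 11.83
tcp_pos: [0.5733, -0.0651, 0.0258]
ee_rot: [[0.999, -0.035, 0.003], [-0.035, -0.999, 0.0], [0.003, -0.0, -1.0]]
wrist_force: [0.3, -0.0, 0.2]
gripper_width: 0.327
gripper_force: 30.0
```

```bash
python3 plan.py .5705,-.065,.022,-2
```

```text
t 11.83 p [ 0.5733 -0.0651  0.0258] yaw -2.0 w 28.5 F [ 0.3 -0.   0.2] j [ 10.  30. -20.   0. -41.  78.]
tx -3 ty 0 tz 4 az 0.000
```

Request:
servo_tool(deltas=[{"tx": 0, "ty": 0, "tz": 3, "ax": 0, "ay": 0, "az": 0, "claw": 20}, {"tx": 0, "ty": 0, "tz": 4, "ax": 0, "ay": 0, "az": 0, "claw": 20}, {"tx": 0, "ty": 0, "tz": 4, "ax": 0, "ay": 0, "az": 0, "claw": 32}, {"tx": 0, "ty": 0, "tz": 4, "ax": 0, "ay": 0, "az": 0, "claw": 45}, {"tx": 0, "ty": 0, "tz": 4, "ax": 0, "ay": 0, "az": 0, "claw": 55}, {"tx": 0, "ty": 0, "tz": 4, "ax": 0, "ay": 0, "az": 0, "claw": 55}, {"tx": 0, "ty": 0, "tz": 4, "ax": 0, "ay": 0, "az": 0, "claw": 55}, {"tx": 0, "ty": 0, "tz": -30, "ax": 0, "ay": 0, "az": 0, "claw": 55}, {"tx": 0, "ty": 0, "tz": -70, "ax": 0, "ay": 0, "az": 0, "claw": 55}, {"tx": 0, "ty": 0, "tz": -110, "ax": 0, "ay": 0, "az": 0, "claw": 60}, {"tx": 0, "ty": 0, "tz": -130, "ax": 0, "ay": 0, "az": 0, "claw": 87}, {"tx": 0, "ty": 0, "tz": -130, "ax": 0, "ay": 0, "az": 0, "claw": 87}])

```text
time_s: 12.83
tcp_pos: [0.576, -0.0644, 0.1608]
ee_rot: [[0.999, -0.033, 0.012], [-0.033, -0.999, 0.0], [0.012, -0.001, -1.0]]
wrist_force: [0.6, 0.8, 0.4]
gripper_width: 0.763
gripper_force: 0.0
```

```bash
python3 plan.py .5805,-.3405,.15,-35
python3 - <<'E'
from fit import *
for n in("top","scene"):
    capture(n); print(fit('tree',n,(.567,-.14)),fit('bear',n,(.5705,-.065)))
E
```

```text
t 12.83 p [ 0.576  -0.0644  0.1608] yaw -1.9 w 66.4 F [0.6 0.8 0.4] j [ 10.  20. -12.   0. -57.  78.]
tx 13 ty 276 tz 11 az 0.578
None [ 0.5611 -0.055   7.8782  0.8593  0.49  ]
[ 0.5713 -0.1401 12.2864  0.0827  0.87  ] [ 0.5718 -0.063   7.1529  0.1115  0.7   ]
```

Request:
servo_tool(deltas=[{"tx": 2, "ty": 35, "tz": 0, "ax": 0, "ay": 0, "az": 0.1, "claw": 87}, {"tx": 4, "ty": 75, "tz": 0, "ax": 0, "ay": 0, "az": 0.2, "claw": 87}, {"tx": 6, "ty": 115, "tz": 0, "ax": 0, "ay": 0, "az": 0.3, "claw": 87}, {"tx": 8, "ty": 155, "tz": 0, "ax": 0, "ay": 0, "az": 0.4, "claw": 87}, {"tx": 10, "ty": 195, "tz": 0, "ax": 0, "ay": 0, "az": 0.5, "claw": 87}, {"tx": 12, "ty": 235, "tz": 5, "ax": 0, "ay": 0, "az": 0.578, "claw": 87}, {"tx": 13, "ty": 265, "tz": 11, "ax": 0, "ay": 0, "az": 0.578, "claw": 87}, {"tx": 13, "ty": 276, "tz": 11, "ax": 0, "ay": 0, "az": 0.578, "claw": 87}, {"tx": 13, "ty": 276, "tz": 11, "ax": 0, "ay": 0, "az": 0.578, "claw": 87}, {"tx": 13, "ty": 276, "tz": 11, "ax": 0, "ay": 0, "az": 0.578, "claw": 87}, {"tx": 13, "ty": 276, "tz": 11, "ax": 0, "ay": 0, "az": 0.578, "claw": 87}])

```text
time_s: 14.05
tcp_pos: [0.5761, -0.3397, 0.1431]
ee_rot: [[0.819, -0.573, -0.001], [-0.573, -0.819, 0.001], [-0.001, 0.0, -1.0]]
wrist_force: [0.2, 0.4, -0.1]
gripper_width: 1.0
gripper_force: 0.0
```

```bash
python3 plan.py .5805,-.3405,.005,-35;  python3 - <<'E'
from station import *
import cv2
cv2.imwrite('pics/w2.png',capture('wrist'))
E
```

```text
t 14.05 p [ 0.5761 -0.3397  0.1431] yaw -35.0 w 87.0 F [ 0.2  0.4 -0.1] j [-17.  30.   1.  -0. -61.  72.]
tx 4 ty -2 tz 138 az 0.000
```

View pics/w2.png

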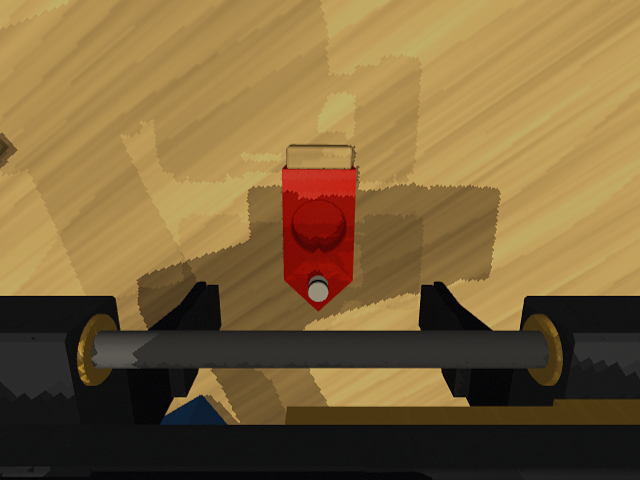

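The wrist view shows the boat square to the gripper: well at (319,225), bow at (318,310), stern at (320,150). Next I descend and grip.

Request:
servo_tool(deltas=[{"tx": 4, "ty": -2, "tz": 40, "ax": 0, "ay": 0, "az": 0, "claw": 87}, {"tx": 4, "ty": -2, "tz": 80, "ax": 0, "ay": 0, "az": 0, "claw": 87}, {"tx": 4, "ty": -2, "tz": 112, "ax": 0, "ay": 0, "az": 0, "claw": 87}, {"tx": 4, "ty": -2, "tz": 128, "ax": 0, "ay": 0, "az": 0, "claw": 87}, {"tx": 4, "ty": -2, "tz": 135, "ax": 0, "ay": 0, "az": 0, "claw": 75}, {"tx": 4, "ty": -2, "tz": 135, "ax": 0, "ay": 0, "az": 0, "claw": 60}, {"tx": 4, "ty": -2, "tz": 135, "ax": 0, "ay": 0, "az": 0, "claw": 48}, {"tx": 4, "ty": -2, "tz": 135, "ax": 0, "ay": 0, "az": 0, "claw": 40}, {"tx": 4, "ty": -2, "tz": 135, "ax": 0, "ay": 0, "az": 0, "claw": 40}, {"tx": 4, "ty": -2, "tz": 135, "ax": 0, "ay": 0, "az": 0, "claw": 40}, {"tx": 4, "ty": -2, "tz": 135, "ax": 0, "ay": 0, "az": 0, "claw": 40}, {"tx": 4, "ty": -2, "tz": 135, "ax": 0, "ay": 0, "az": 0, "claw": 40}])

```text
time_s: 15.1
tcp_pos: [0.5811, -0.3418, 0.0099]
ee_rot: [[0.819, -0.574, 0.002], [-0.574, -0.819, -0.001], [0.002, -0.0, -1.0]]
wrist_force: [-0.6, 1.5, 4.9]
gripper_width: 0.574
gripper_force: 30.0
```

Request:
servo_tool(deltas=[{"tx": 0, "ty": 0, "tz": 0, "ax": 0, "ay": 0, "az": 0, "claw": 40}, {"tx": 0, "ty": 0, "tz": 0, "ax": 0, "ay": 0, "az": 0, "claw": 40}, {"tx": 0, "ty": 0, "tz": 0, "ax": 0, "ay": 0, "az": 0, "claw": 40}])

```text
time_s: 15.35
tcp_pos: [0.5811, -0.3418, 0.0099]
ee_rot: [[0.819, -0.574, 0.001], [-0.574, -0.819, -0.001], [0.002, -0.0, -1.0]]
wrist_force: [-1.2, 0.7, 6.4]
gripper_width: 0.571
gripper_force: 30.0
```

```bash
python3 plan.py
python3 - <<'E'
from fit import *
for n in("top","scene"):
    capture(n); print(fit('boat',n,(.5805,-.3405),(2.53,)))
E
```

```text
t 15.35 p [ 0.5811 -0.3418  0.0099] yaw -35.0 w 49.7 F [-1.2  0.7  6.4] j [-17.  38.  -5.   0. -47.  72.]
None
[  0.5818  -0.3454 149.3406   0.5153   0.86  ]
```

Request:
servo_tool(deltas=[{"tx": 0, "ty": 0, "tz": -25, "ax": 0, "ay": 0, "az": 0, "claw": 40}, {"tx": 0, "ty": 0, "tz": -60, "ax": 0, "ay": 0, "az": 0, "claw": 40}, {"tx": 0, "ty": 0, "tz": -100, "ax": 0, "ay": 0, "az": 0, "claw": 40}, {"tx": 0, "ty": 0, "tz": -135, "ax": 0, "ay": 0, "az": 0, "claw": 40}, {"tx": 0, "ty": 0, "tz": -145, "ax": 0, "ay": 0, "az": 0, "claw": 40}, {"tx": 0, "ty": 0, "tz": -145, "ax": 0, "ay": 0, "az": 0, "claw": 40}, {"tx": 0, "ty": 0, "tz": -145, "ax": 0, "ay": 0, "az": 0, "claw": 40}])

```text
time_s: 16.13
tcp_pos: [0.5797, -0.3409, 0.1523]
ee_rot: [[0.818, -0.575, -0.001], [-0.575, -0.818, 0.002], [-0.002, -0.001, -1.0]]
wrist_force: [-1.0, 0.7, -3.0]
gripper_width: 0.573
gripper_force: 30.0
```

```bash
python3 plan.py .49,.004,.155,-93.4;  python3 - <<'E'
from station import *
import cv2
cv2.imwrite('pics/w3.png',capture('wrist'))
E
```

```text
t 16.13 p [ 0.5797 -0.3409  0.1523] yaw -35.1 w 49.8 F [-1.   0.7 -3. ] j [-17.  30.   2.  -0. -63.  72.]
tx -272 ty -231 tz -2 az 1.018
```

View pics/w3.png

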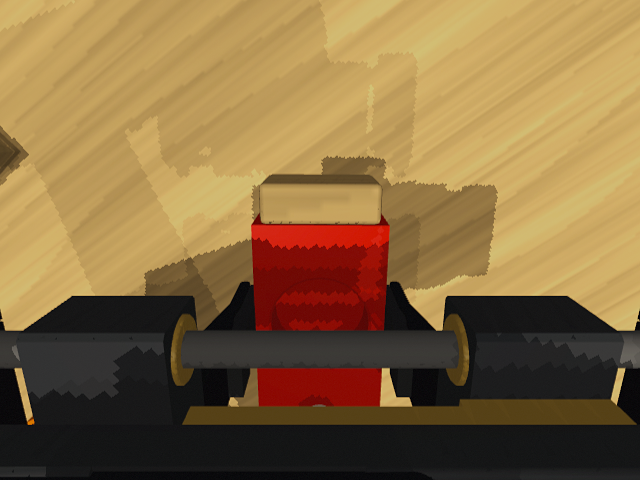

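The boat is held squarely, with its stern at (320,200). I carry it over.

Request:
servo_tool(deltas=[{"tx": -20, "ty": -17, "tz": 0, "ax": 0, "ay": 0, "az": 0.08, "claw": 40}, {"tx": -46, "ty": -39, "tz": 0, "ax": 0, "ay": 0, "az": 0.18, "claw": 40}, {"tx": -75, "ty": -64, "tz": 0, "ax": 0, "ay": 0, "az": 0.28, "claw": 40}, {"tx": -104, "ty": -88, "tz": 0, "ax": 0, "ay": 0, "az": 0.39, "claw": 40}, {"tx": -133, "ty": -113, "tz": 0, "ax": 0, "ay": 0, "az": 0.5, "claw": 40}, {"tx": -162, "ty": -138, "tz": 0, "ax": 0, "ay": 0, "az": 0.61, "claw": 40}, {"tx": -191, "ty": -162, "tz": 0, "ax": 0, "ay": 0, "az": 0.72, "claw": 40}, {"tx": -220, "ty": -187, "tz": 0, "ax": 0, "ay": 0, "az": 0.82, "claw": 40}, {"tx": -246, "ty": -209, "tz": 0, "ax": 0, "ay": 0, "az": 0.92, "claw": 40}, {"tx": -264, "ty": -224, "tz": 0, "ax": 0, "ay": 0, "az": 1.0, "claw": 40}, {"tx": -272, "ty": -231, "tz": 0, "ax": 0, "ay": 0, "az": 1.018, "claw": 40}, {"tx": -272, "ty": -231, "tz": 0, "ax": 0, "ay": 0, "az": 1.018, "claw": 40}])

```text
time_s: 17.18
tcp_pos: [0.4884, 0.0054, 0.1511]
ee_rot: [[-0.056, -0.998, -0.005], [-0.998, 0.056, -0.001], [0.001, 0.005, -1.0]]
wrist_force: [-0.3, 0.4, -1.1]
gripper_width: 0.57
gripper_force: 30.0
```

Request:
servo_tool(deltas=[{"tx": 0, "ty": 0, "tz": 0, "ax": 0, "ay": 0, "az": 0, "claw": 40}, {"tx": 0, "ty": 0, "tz": 0, "ax": 0, "ay": 0, "az": 0, "claw": 40}])

```text
time_s: 17.35
tcp_pos: [0.4898, 0.0032, 0.1521]
ee_rot: [[-0.059, -0.998, -0.003], [-0.998, 0.059, -0.001], [0.001, 0.003, -1.0]]
wrist_force: [0.2, -1.2, -0.7]
gripper_width: 0.575
gripper_force: 30.0
```

```bash
python3 plan.py .49,.004,.011,-93.4
```

```text
t 17.35 p [0.4898 0.0032 0.1521] yaw -93.4 w 50.0 F [ 0.2 -1.2 -0.7] j [ 19.  13. -24.  -0. -53. -23.]
tx -1 ty -1 tz 141 az 0.000
```

Request:
servo_tool(deltas=[{"tx": 0, "ty": 0, "tz": 40, "ax": 0, "ay": 0, "az": 0, "claw": 40}, {"tx": 0, "ty": 0, "tz": 80, "ax": 0, "ay": 0, "az": 0, "claw": 40}, {"tx": 0, "ty": 0, "tz": 115, "ax": 0, "ay": 0, "az": 0, "claw": 40}, {"tx": 0, "ty": 0, "tz": 132, "ax": 0, "ay": 0, "az": 0, "claw": 40}, {"tx": 0, "ty": 0, "tz": 139, "ax": 0, "ay": 0, "az": 0, "claw": 40}, {"tx": 0, "ty": 0, "tz": 139, "ax": 0, "ay": 0, "az": 0, "claw": 40}, {"tx": 0, "ty": 0, "tz": 139, "ax": 0, "ay": 0, "az": 0, "claw": 40}, {"tx": 0, "ty": 0, "tz": 139, "ax": 0, "ay": 0, "az": 0, "claw": 40}])

```text
time_s: 18.02
tcp_pos: [0.492, 0.0038, 0.0159]
ee_rot: [[-0.059, -0.998, 0.003], [-0.998, 0.059, 0.001], [-0.001, -0.003, -1.0]]
wrist_force: [0.7, 0.2, -2.2]
gripper_width: 0.569
gripper_force: 30.0
```

```bash
python3 plan.py .49,.004,.010,-93.4
```

```text
t 18.02 p [0.492  0.0038 0.0159] yaw -93.4 w 49.5 F [ 0.7  0.2 -2.2] j [ 19.  24. -32.   0. -33. -23.]
tx -0 ty 2 tz 6 az 0.000
```

Request:
servo_tool(deltas=[{"tx": 0, "ty": 1, "tz": 3, "ax": 0, "ay": 0, "az": 0, "claw": 40}, {"tx": 0, "ty": 1, "tz": 5, "ax": 0, "ay": 0, "az": 0, "claw": 40}, {"tx": 0, "ty": 1, "tz": 6, "ax": 0, "ay": 0, "az": 0, "claw": 40}, {"tx": 0, "ty": 1, "tz": 6, "ax": 0, "ay": 0, "az": 0, "claw": 52}, {"tx": 0, "ty": 1, "tz": 6, "ax": 0, "ay": 0, "az": 0, "claw": 62}, {"tx": 0, "ty": 1, "tz": 6, "ax": 0, "ay": 0, "az": 0, "claw": 75}, {"tx": 0, "ty": 1, "tz": 6, "ax": 0, "ay": 0, "az": 0, "claw": 75}, {"tx": 0, "ty": 1, "tz": 6, "ax": 0, "ay": 0, "az": 0, "claw": 75}, {"tx": 0, "ty": 1, "tz": -30, "ax": 0, "ay": 0, "az": 0, "claw": 75}, {"tx": 0, "ty": 1, "tz": -70, "ax": 0, "ay": 0, "az": 0, "claw": 75}, {"tx": 0, "ty": 1, "tz": -110, "ax": 0, "ay": 0, "az": 0, "claw": 87}, {"tx": 0, "ty": 1, "tz": -140, "ax": 0, "ay": 0, "az": 0, "claw": 87}])

```text
time_s: 19.02
tcp_pos: [0.4904, 0.0039, 0.1577]
ee_rot: [[-0.058, -0.998, 0.003], [-0.998, 0.058, 0.0], [-0.001, -0.003, -1.0]]
wrist_force: [0.2, 0.0, -0.4]
gripper_width: 0.939
gripper_force: 0.0
```

```bash
python3 plan.py .5801,.3388,.155,-40
```

```text
t 19.02 p [0.4904 0.0039 0.1577] yaw -93.3 w 81.7 F [ 0.2  0.  -0.4] j [ 20.  12. -24.   0. -54. -23.]
tx -340 ty -70 tz 3 az -0.931
```

Request:
servo_tool(deltas=[{"tx": -30, "ty": -6, "tz": 0, "ax": 0, "ay": 0, "az": 0, "claw": 87}, {"tx": -65, "ty": -13, "tz": 0, "ax": 0, "ay": 0, "az": 0, "claw": 87}, {"tx": -103, "ty": -21, "tz": 0, "ax": 0, "ay": 0, "az": 0, "claw": 87}, {"tx": -141, "ty": -29, "tz": 0, "ax": 0, "ay": 0, "az": 0, "claw": 87}, {"tx": -179, "ty": -37, "tz": 0, "ax": 0, "ay": 0, "az": 0, "claw": 87}, {"tx": -217, "ty": -45, "tz": 0, "ax": 0, "ay": 0, "az": 0, "claw": 87}, {"tx": -255, "ty": -53, "tz": 0, "ax": 0, "ay": 0, "az": 0, "claw": 87}, {"tx": -293, "ty": -60, "tz": 0, "ax": 0, "ay": 0, "az": 0, "claw": 87}, {"tx": -325, "ty": -67, "tz": 0, "ax": 0, "ay": 0, "az": 0, "claw": 87}, {"tx": -340, "ty": -70, "tz": 0, "ax": 0, "ay": 0, "az": 0, "claw": 87}, {"tx": -340, "ty": -70, "tz": 0, "ax": 0, "ay": 0, "az": 0, "claw": 87}, {"tx": -340, "ty": -70, "tz": 0, "ax": 0, "ay": 0, "az": 0, "claw": 87}])

```text
time_s: 20.02
tcp_pos: [0.579, 0.3396, 0.1535]
ee_rot: [[-0.058, -0.998, -0.001], [-0.998, 0.058, -0.001], [0.001, 0.001, -1.0]]
wrist_force: [0.1, 0.1, 0.4]
gripper_width: 1.0
gripper_force: 0.0
```

```bash
python3 plan.py .5801,.3388,.021,-93.4
python3 - <<'E'
from fit import *
X=dict(lighthouse=(.498,.1438),boat=(.49,.004),penguin=(.58,.339))
M['house'][1]=np.array([[x,y,45.] for x in(-30,30) for y in(-30,30)]+[[0,y,75.] for y in(-30,30)])
X['house']=(.481,-.136)
for n in("top","scene"):
    im=capture(n);cv2.imwrite(f'pics/{n}5.png',im)
    for l in X: print(n,l,fit(l,n,X[l],(1.51,) if l=='boat' else (-.04,)))
E
```

```text
t 20.02 p [0.579  0.3396 0.1535] yaw -93.3 w 87.0 F [0.1 0.1 0.4] j [ 44.  29.   2.  -0. -63. -47.]
tx 1 ty -1 tz 132 az 0.001
top lighthouse [0.5009 0.144  3.2141 0.0566 0.77  ]
top boat [4.89700e-01 4.70000e-03 8.63025e+01 6.23000e-02 5.90000e-01]
top penguin None
top house [ 0.4824 -0.1348 -0.8162  0.0238  0.6   ]
scene lighthouse [0.4946 0.1448 6.4066 0.1413 0.7   ]
scene boat [4.87400e-01 3.30000e-03 8.39028e+01 8.36000e-02 6.70000e-01]
scene penguin [0.5778 0.3396 4.5368 0.0592 0.95  ]
scene house [ 0.4794 -0.1371 -1.0548  0.0621  0.92  ]
```

View pics/top5.png

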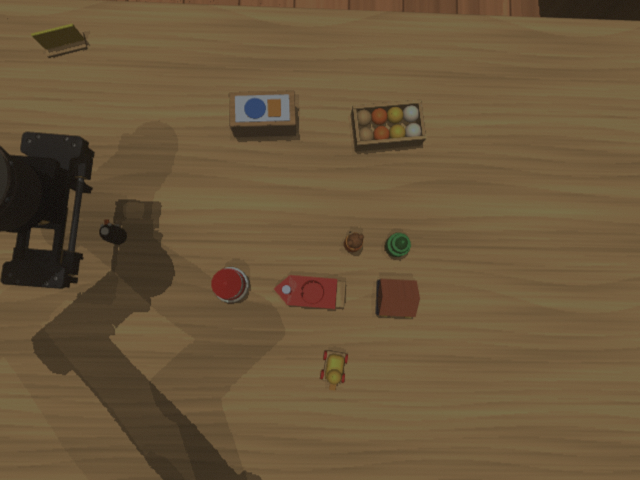

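The top view shows the boat (313,292) between the lighthouse (229,284) and the house (398,299), with its bow to the lighthouse. The tree (399,244) and bear (355,242) stand behind the house. Last is the penguin.

Request:
servo_tool(deltas=[{"tx": 0, "ty": 0, "tz": 40, "ax": 0, "ay": 0, "az": 0, "claw": 87}, {"tx": 0, "ty": 0, "tz": 80, "ax": 0, "ay": 0, "az": 0, "claw": 87}, {"tx": 0, "ty": 0, "tz": 112, "ax": 0, "ay": 0, "az": 0, "claw": 87}, {"tx": 0, "ty": 0, "tz": 130, "ax": 0, "ay": 0, "az": 0, "claw": 70}, {"tx": 0, "ty": 0, "tz": 131, "ax": 0, "ay": 0, "az": 0, "claw": 45}, {"tx": 0, "ty": 0, "tz": 131, "ax": 0, "ay": 0, "az": 0, "claw": 30}, {"tx": 0, "ty": 0, "tz": 131, "ax": 0, "ay": 0, "az": 0, "claw": 20}, {"tx": 0, "ty": 0, "tz": 131, "ax": 0, "ay": 0, "az": 0, "claw": 20}, {"tx": 0, "ty": 0, "tz": 131, "ax": 0, "ay": 0, "az": 0, "claw": 20}, {"tx": 0, "ty": 0, "tz": 131, "ax": 0, "ay": 0, "az": 0, "claw": 20}, {"tx": 0, "ty": 0, "tz": 131, "ax": 0, "ay": 0, "az": 0, "claw": 20}, {"tx": 0, "ty": 0, "tz": 131, "ax": 0, "ay": 0, "az": 0, "claw": 20}])

```text
time_s: 21.52
tcp_pos: [0.5796, 0.3393, 0.0242]
ee_rot: [[-0.059, -0.998, 0.001], [-0.998, 0.059, 0.001], [-0.001, -0.001, -1.0]]
wrist_force: [-1.4, 0.5, -0.3]
gripper_width: 0.405
gripper_force: 0.0
```

Request:
servo_tool(deltas=[{"tx": 0, "ty": 0, "tz": 0, "ax": 0, "ay": 0, "az": 0, "claw": 20}, {"tx": 0, "ty": 0, "tz": 0, "ax": 0, "ay": 0, "az": 0, "claw": 20}, {"tx": 0, "ty": 0, "tz": 0, "ax": 0, "ay": 0, "az": 0, "claw": 20}])

```text
time_s: 21.77
tcp_pos: [0.5796, 0.3392, 0.0239]
ee_rot: [[-0.059, -0.998, 0.0], [-0.998, 0.059, 0.0], [-0.0, -0.0, -1.0]]
wrist_force: [-0.9, 0.6, 2.1]
gripper_width: 0.33
gripper_force: 30.0
```

Request:
servo_tool(deltas=[{"tx": 0, "ty": 0, "tz": -25, "ax": 0, "ay": 0, "az": 0, "claw": 20}, {"tx": 0, "ty": 0, "tz": -60, "ax": 0, "ay": 0, "az": 0, "claw": 20}, {"tx": 0, "ty": 0, "tz": -100, "ax": 0, "ay": 0, "az": 0, "claw": 20}, {"tx": 0, "ty": 0, "tz": -135, "ax": 0, "ay": 0, "az": 0, "claw": 20}, {"tx": 0, "ty": 0, "tz": -140, "ax": 0, "ay": 0, "az": 0, "claw": 20}, {"tx": 0, "ty": 0, "tz": -140, "ax": 0, "ay": 0, "az": 0, "claw": 20}, {"tx": 0, "ty": 0, "tz": -140, "ax": 0, "ay": 0, "az": 0, "claw": 20}])

```text
time_s: 22.35
tcp_pos: [0.5788, 0.339, 0.1629]
ee_rot: [[-0.059, -0.998, -0.001], [-0.998, 0.059, 0.0], [-0.0, 0.001, -1.0]]
wrist_force: [0.2, -0.3, -0.9]
gripper_width: 0.329
gripper_force: 30.0
```

```bash
python3 plan.py .4895,.004,.16,-93.4;  python3 - <<'E'
from station import *
import cv2
cv2.imwrite('pics/w4.png',capture('wrist'))
E
```

```text
t 22.35 p [0.5788 0.339  0.1629] yaw -93.4 w 28.6 F [ 0.2 -0.3 -0.9] j [ 44.  29.   3.  -0. -64. -47.]
tx 340 ty 69 tz 3 az -0.000
```

View pics/w4.png

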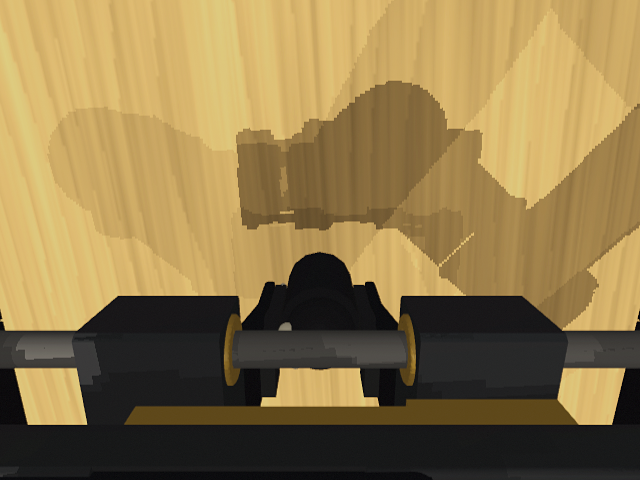

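The penguin is held upright and centred at (320,300). I carry it to the boat.

Request:
servo_tool(deltas=[{"tx": 30, "ty": 6, "tz": 0, "ax": 0, "ay": 0, "az": 0, "claw": 20}, {"tx": 65, "ty": 13, "tz": 0, "ax": 0, "ay": 0, "az": 0, "claw": 20}, {"tx": 103, "ty": 21, "tz": 0, "ax": 0, "ay": 0, "az": 0, "claw": 20}, {"tx": 141, "ty": 29, "tz": 0, "ax": 0, "ay": 0, "az": 0, "claw": 20}, {"tx": 179, "ty": 37, "tz": 0, "ax": 0, "ay": 0, "az": 0, "claw": 20}, {"tx": 217, "ty": 45, "tz": 0, "ax": 0, "ay": 0, "az": 0, "claw": 20}, {"tx": 255, "ty": 52, "tz": 0, "ax": 0, "ay": 0, "az": 0, "claw": 20}, {"tx": 293, "ty": 60, "tz": 0, "ax": 0, "ay": 0, "az": 0, "claw": 20}, {"tx": 325, "ty": 66, "tz": 0, "ax": 0, "ay": 0, "az": 0, "claw": 20}, {"tx": 340, "ty": 69, "tz": 0, "ax": 0, "ay": 0, "az": 0, "claw": 20}, {"tx": 340, "ty": 69, "tz": 0, "ax": 0, "ay": 0, "az": 0, "claw": 20}, {"tx": 340, "ty": 69, "tz": 0, "ax": 0, "ay": 0, "az": 0, "claw": 20}])

```text
time_s: 23.4
tcp_pos: [0.4895, 0.0029, 0.162]
ee_rot: [[-0.061, -0.998, -0.003], [-0.998, 0.061, -0.001], [0.001, 0.003, -1.0]]
wrist_force: [-0.2, -0.7, 0.6]
gripper_width: 0.331
gripper_force: 30.0
```

```bash
python3 plan.py .4895,.004,.065,-93.4
```

```text
t 23.4 p [0.4895 0.0029 0.162 ] yaw -93.5 w 28.8 F [-0.2 -0.7  0.6] j [ 19.  12. -23.  -0. -55. -23.]
tx -1 ty -0 tz 97 az -0.002
```

Request:
servo_tool(deltas=[{"tx": -1, "ty": 0, "tz": 40, "ax": 0, "ay": 0, "az": 0, "claw": 20}, {"tx": -1, "ty": 0, "tz": 75, "ax": 0, "ay": 0, "az": 0, "claw": 20}, {"tx": -1, "ty": 0, "tz": 95, "ax": 0, "ay": 0, "az": 0, "claw": 20}, {"tx": -1, "ty": 0, "tz": 97, "ax": 0, "ay": 0, "az": 0, "claw": 20}, {"tx": -1, "ty": 0, "tz": 97, "ax": 0, "ay": 0, "az": 0, "claw": 20}, {"tx": -1, "ty": 0, "tz": 97, "ax": 0, "ay": 0, "az": 0, "claw": 20}])

```text
time_s: 23.9
tcp_pos: [0.4917, 0.0057, 0.0671]
ee_rot: [[-0.057, -0.998, 0.001], [-0.998, 0.057, -0.0], [0.0, -0.001, -1.0]]
wrist_force: [-0.3, -0.4, -0.5]
gripper_width: 0.328
gripper_force: 30.0
```

```bash
python3 plan.py .4895,.004,.037,-93.4;python3 - <<'E'
from station import *
import cv2
cv2.imwrite('pics/s6.png',cv2.resize(capture('scene')[100:300,180:420],None,fx=3,fy=3))
E
```

```text
t 23.9 p [0.4917 0.0057 0.0671] yaw -93.3 w 28.5 F [-0.3 -0.4 -0.5] j [ 20.  20. -30.   0. -41. -23.]
tx 2 ty 2 tz 30 az 0.002
```

View pics/s6.png

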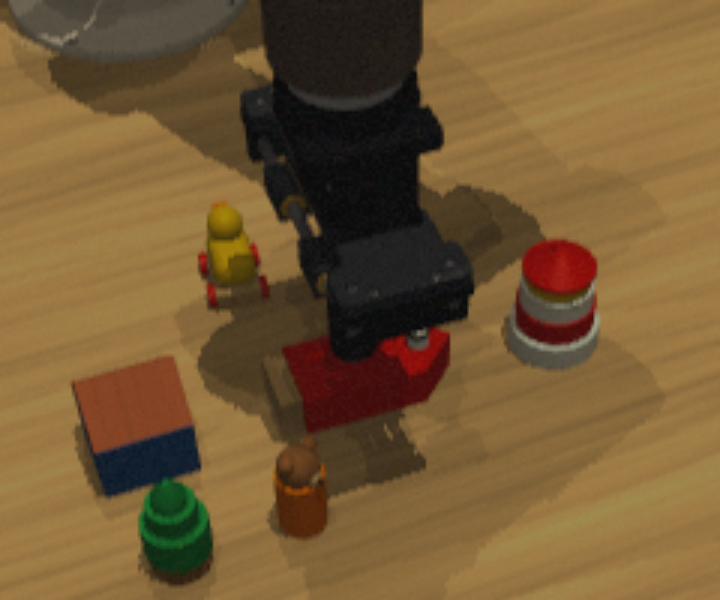

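The scene crop shows the gripper over the boat at (370,360) and hides the penguin. I lower gently and watch the force.

Request:
servo_tool(deltas=[{"tx": 2, "ty": 2, "tz": 0, "ax": 0, "ay": 0, "az": 0, "claw": 20}, {"tx": 2, "ty": 2, "tz": 5, "ax": 0, "ay": 0, "az": 0, "claw": 20}, {"tx": 2, "ty": 2, "tz": 10, "ax": 0, "ay": 0, "az": 0, "claw": 20}, {"tx": 2, "ty": 2, "tz": 14, "ax": 0, "ay": 0, "az": 0, "claw": 20}, {"tx": 2, "ty": 2, "tz": 17, "ax": 0, "ay": 0, "az": 0, "claw": 20}, {"tx": 2, "ty": 2, "tz": 20, "ax": 0, "ay": 0, "az": 0, "claw": 20}, {"tx": 2, "ty": 2, "tz": 20, "ax": 0, "ay": 0, "az": 0, "claw": 20}, {"tx": 2, "ty": 2, "tz": 20, "ax": 0, "ay": 0, "az": 0, "claw": 20}])

```text
time_s: 24.62
tcp_pos: [0.4884, 0.0029, 0.0463]
ee_rot: [[-0.059, -0.998, -0.001], [-0.998, 0.059, -0.0], [0.0, 0.001, -1.0]]
wrist_force: [-0.5, -0.0, -0.8]
gripper_width: 0.33
gripper_force: 30.0
```

```bash
python3 plan.py .4895,.004,.037,-93.4
```

```text
t 24.62 p [0.4884 0.0029 0.0463] yaw -93.4 w 28.7 F [-0.5 -0.  -0.8] j [ 19.  21. -31.   0. -38. -23.]
tx -1 ty -1 tz 9 az 0.000
```

Request:
servo_tool(deltas=[{"tx": -1, "ty": 0, "tz": 4, "ax": 0, "ay": 0, "az": 0, "claw": 20}, {"tx": -1, "ty": 0, "tz": 7, "ax": 0, "ay": 0, "az": 0, "claw": 20}, {"tx": -1, "ty": 0, "tz": 9, "ax": 0, "ay": 0, "az": 0, "claw": 20}, {"tx": -1, "ty": 0, "tz": 9, "ax": 0, "ay": 0, "az": 0, "claw": 20}, {"tx": -1, "ty": 0, "tz": 9, "ax": 0, "ay": 0, "az": 0, "claw": 20}])

```text
time_s: 25.03
tcp_pos: [0.4885, 0.0039, 0.0374]
ee_rot: [[-0.059, -0.998, -0.0], [-0.998, 0.059, -0.0], [0.0, 0.0, -1.0]]
wrist_force: [0.3, 0.1, -0.3]
gripper_width: 0.327
gripper_force: 30.0
```

Request:
servo_tool(deltas=[{"tx": 0, "ty": 0, "tz": 1, "ax": 0, "ay": 0, "az": 0, "claw": 20}, {"tx": 0, "ty": 0, "tz": 1, "ax": 0, "ay": 0, "az": 0, "claw": 32}, {"tx": 0, "ty": 0, "tz": 1, "ax": 0, "ay": 0, "az": 0, "claw": 45}, {"tx": 0, "ty": 0, "tz": 1, "ax": 0, "ay": 0, "az": 0, "claw": 60}, {"tx": 0, "ty": 0, "tz": 1, "ax": 0, "ay": 0, "az": 0, "claw": 60}, {"tx": 0, "ty": 0, "tz": 1, "ax": 0, "ay": 0, "az": 0, "claw": 60}, {"tx": 0, "ty": 0, "tz": 1, "ax": 0, "ay": 0, "az": 0, "claw": 60}, {"tx": 0, "ty": 0, "tz": -25, "ax": 0, "ay": 0, "az": 0, "claw": 60}, {"tx": 0, "ty": 0, "tz": -60, "ax": 0, "ay": 0, "az": 0, "claw": 60}, {"tx": 0, "ty": 0, "tz": -100, "ax": 0, "ay": 0, "az": 0, "claw": 60}, {"tx": 0, "ty": 0, "tz": -130, "ax": 0, "ay": 0, "az": 0, "claw": 60}, {"tx": 0, "ty": 0, "tz": -140, "ax": 0, "ay": 0, "az": 0, "claw": 60}])

```text
time_s: 26.03
tcp_pos: [0.4913, 0.0044, 0.183]
ee_rot: [[-0.058, -0.998, 0.01], [-0.998, 0.058, 0.002], [-0.002, -0.01, -1.0]]
wrist_force: [0.4, 0.9, 0.2]
gripper_width: 0.691
gripper_force: 0.0
```

Request:
servo_tool(deltas=[{"tx": -30, "ty": 0, "tz": 0, "ax": 0, "ay": 0, "az": 0, "claw": 60}, {"tx": -65, "ty": 0, "tz": 0, "ax": 0, "ay": 0, "az": 0, "claw": 60}, {"tx": -100, "ty": 0, "tz": 0, "ax": 0, "ay": 0, "az": 0, "claw": 60}, {"tx": -140, "ty": 0, "tz": 0, "ax": 0, "ay": 0, "az": 0, "claw": 60}, {"tx": -180, "ty": 0, "tz": 0, "ax": 0, "ay": 0, "az": 0, "claw": 60}, {"tx": -220, "ty": 0, "tz": 0, "ax": 0, "ay": 0, "az": 0, "claw": 60}, {"tx": -260, "ty": 0, "tz": 0, "ax": 0, "ay": 0, "az": 0, "claw": 60}, {"tx": -300, "ty": 0, "tz": 0, "ax": 0, "ay": 0, "az": 0, "claw": 60}, {"tx": -330, "ty": 0, "tz": 0, "ax": 0, "ay": 0, "az": 0, "claw": 60}, {"tx": -330, "ty": 0, "tz": 0, "ax": 0, "ay": 0, "az": 0, "claw": 60}, {"tx": -330, "ty": 0, "tz": 0, "ax": 0, "ay": 0, "az": 0, "claw": 60}])

```text
time_s: 26.95
tcp_pos: [0.5075, 0.3347, 0.1767]
ee_rot: [[-0.057, -0.998, -0.001], [-0.998, 0.057, -0.001], [0.001, 0.001, -1.0]]
wrist_force: [-0.2, -0.3, 0.2]
gripper_width: 0.691
gripper_force: 0.0
```

```bash
python3 plan.py
python3 - <<'E'
from fit import *
M['house'][1]=np.array([[x,y,45.] for x in(-30,30) for y in(-30,30)]+[[0,y,75.] for y in(-30,30)])
X=dict(lighthouse=(.498,.1438),house=(.481,-.136),boat=(.49,.004),tree=(.57,-.14),bear=(.572,-.064))
ims=[]
for n in("top","scene"):
    im=capture(n)
    for l in X: print(n,l,fit(l,n,X[l],(1.51,) if l=='boat' else (-.04,)))
    print('penguin',fit('penguin',n,(.489,.004),z=.012))
    ims.append(cv2.resize(im[220:340,200:440] if n=='top' else im[140:300,190:410],(800,400) if n=='top' else (550,400)))
cv2.imwrite('pics/top7.png',ims[0]);cv2.imwrite('pics/sc7.png',ims[1])
E
```

```text
t 26.95 p [0.5075 0.3347 0.1767] yaw -93.3 w 60.1 F [-0.2 -0.3  0.2] j [ 49.  22.  -6.  -0. -62. -52.]
top lighthouse [0.4997 0.1443 5.3763 0.0433 0.65  ]
top house [ 0.4819 -0.1352 -2.1367  0.0352  0.57  ]
top boat [4.89600e-01 4.80000e-03 8.63653e+01 2.15500e-01 9.00000e-01]
top tree [ 0.5725 -0.1381  4.8861  0.0974  0.87  ]
top bear [ 0.5756 -0.0633  5.8021  0.0544  0.57  ]
penguin [4.9030e-01 3.7000e-03 4.5874e+00 1.4710e-01 7.9000e-01]
scene lighthouse [0.4922 0.1442 2.8888 0.1182 0.89  ]
scene house [ 0.4787 -0.137  -2.8034  0.0731  0.76  ]
scene boat [4.88200e-01 4.30000e-03 8.71359e+01 1.73000e-01 5.90000e-01]
scene tree [ 0.5714 -0.1402  6.4054  0.0546  0.97  ]
scene bear [ 0.5718 -0.0641 10.4009  0.0897  0.64  ]
penguin [4.8140e-01 4.8000e-03 5.9637e+00 1.5860e-01 9.5000e-01]
```

View pics/sc7.png

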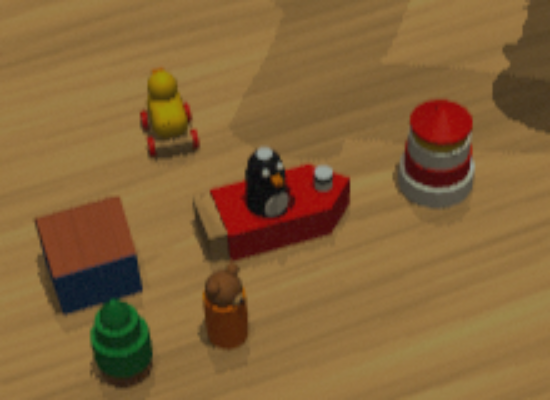

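View pics/top7.png

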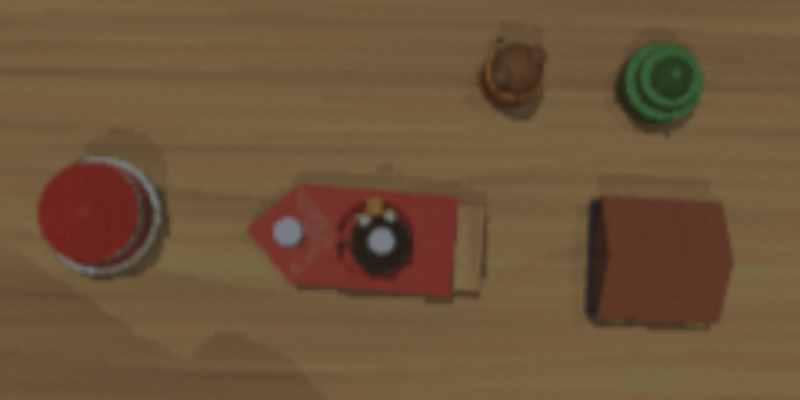

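The scene view shows the penguin upright in the well and the layout correct. The top view shows the same, with the penguin's head spot at (380,240) in the crop. One check remains: projecting that spot at head height.

Run:
```python
from fit import *
def back(cam,u,v,z):
    c=calibration(cam);T=tw(cam);d=T[:3,:3]@np.array([(u-c['cx'])/c['fx'],(v-c['cy'])/c['fy'],1]);return np.round(T[:3,3]+d*(z-T[2,3])/d[2],4)
for z in (.078,.096): print(z,back('top',200+380/800*240,220+240/400*120,z),back('scene',190+264/2.5,140+154/2.5,z))
```

```text
0.078 [0.4878 0.0027 0.078 ] [0.4876 0.0024 0.078 ]
0.096 [0.4874 0.0032 0.096 ] [ 0.5044 -0.0036  0.096 ]
```

Both views agree at z = 0.078, so the penguin stands upright on the well floor. I hand it in.

```bash
python3 -c "
from station import *
print(finish_job())"
```

```text
the job is handed in; nothing more can be done
None
```

The harbour is set out as the task asks and the job is handed in at about 28 s of the 104 s allowed; camera checks just before put everything within tolerance, but the hand-in returned no verdict.

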